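Fill the cutlery tray under its locked retaining bar

TASK

Get the cutlery tray ready: hold its red thumb button down while you slide the retaining bar fully open, take the stray coffee capsules out of the compartments and put them in the white dish, then lay each spoon and spreader flat in a compartment of its own, right side up, handle towards the end where the open bar is parked. When all are in, hold the button and slide the bar fully closed across them so that it locks, and leave the cup, the shaker and the glass alone.

Things in the scene. Friction and masses are not known exactly. Their poses are not given: they have to be found in the camera images.
- tray: low wooden cutlery tray, fixed. Origin: on the table under the middle of the compartments; x along the compartments towards the end where the bar parks, y across, away from the rail. Board 6 mm thick, x -85..145, y -151..101 mm. 4 compartments 155 x 44 mm, 48 mm apart. End walls to z 24 mm; side walls and dividers (4 mm, to z 22) only at |x| > 45: the middle is open as a finger gap
- slot0 (a point): centre of compartment 0 on its floor (6 mm above the table; tray y = -72 mm), axes as the tray
- slot1 (a point): centre of compartment 1 on its floor (6 mm above the table; tray y = -24 mm), axes as the tray
- slot2 (a point): centre of compartment 2 on its floor (6 mm above the table; tray y = +24 mm), axes as the tray
- slot3 (a point): centre of compartment 3 on its floor (6 mm above the table; tray y = +72 mm), axes as the tray
- bar (a joint): retaining bar along its rail (at tray y = -126 mm), m: 0 = closed (over the middle of the compartments), 0.110 = fully open (beyond their +x end); both are stops. Sliding takes 2 to 4 N, only while the button is held down; else it locks on teeth every 10 mm. It stays where left. A grey carriage (62 mm along x, 44 wide, body top at z 46 mm) carries it
- bar_mid (a point): mid-height of the flat steel bar (24 mm wide, underside 37 and top 44 mm above the table) over the middle of the compartments; it reaches over all of them
- button (a joint): travel of the release button, m: 0 = up (locked), 0.006 = fully down (free). It unlocks from about 0.0045; starts to move at 2 N, fully down at 5 N; springs back up, between two teeth, when let go (both end positions lie between teeth)
- button_top (a point): middle of the top of the red ribbed thumb button (44 x 32 mm, 56 mm above the table when up) in the grey carriage, between two lips, one at each end along the rail, 52 mm apart and 61 mm high, so closed fingertips pressing the button can also push a lip. Moves with carriage and button; axes as the tray
- spoon_a: small steel spoon with a red handle, round bowl 27 mm across, 7 mm high: 140 mm long, lying flat along its own x, handle to -x, working end to +x, z up. Origin: underside, halfway along. Its red plastic handle (x = -70..+6 mm, 12 mm wide, 10 mm high) is the place to grip; it balances within a few mm of its origin. None if absent this time
- spoon_b: second spoon, the same as spoon_a: 140 mm long, lying flat along its own x, handle to -x, working end to +x, z up. Origin: underside, halfway along. Its red plastic handle (x = -70..+6 mm, 12 mm wide, 10 mm high) is the place to grip; it balances within a few mm of its origin. None if absent this time
- spreader_a: small steel butter spreader with a blue handle, flat blade 18 mm wide, top 4 mm above the table: 140 mm long, lying flat along its own x, handle to -x, working end to +x, z up. Origin: underside, halfway along. Its blue plastic handle (x = -70..+6 mm, 12 mm wide, 10 mm high) is the place to grip; it balances within a few mm of its origin. None if absent this time
- spreader_b: second spreader, the same as spreader_a: 140 mm long, lying flat along its own x, handle to -x, working end to +x, z up. Origin: underside, halfway along. Its blue plastic handle (x = -70..+6 mm, 12 mm wide, 10 mm high) is the place to grip; it balances within a few mm of its origin. None if absent this time
- spoon_a_tip (a point): end of the bowl of spoon_a, 70 mm from its origin along +x
- spoon_b_tip (a point): end of the bowl of spoon_b, 70 mm from its origin along +x
- spreader_a_tip (a point): end of the blade of spreader_a, 70 mm from its origin along +x
- spreader_b_tip (a point): end of the blade of spreader_b, 70 mm from its origin along +x
- capsule_0: brown coffee capsule, 28 mm high, standing on its 36 mm rim, dome up (narrower towards the top), 11 g; at the start in a compartment of the tray, near its middle. Origin: centre of the underside. None if absent this time
- capsule_1: blue coffee capsule, 28 mm high, standing on its 36 mm rim, dome up (narrower towards the top), 11 g; at the start in a compartment of the tray, near its middle. Origin: centre of the underside. None if absent this time
- capsule_2: golden coffee capsule, 28 mm high, standing on its 36 mm rim, dome up (narrower towards the top), 11 g; at the start in a compartment of the tray, near its middle. Origin: centre of the underside. None if absent this time
- dish: white ceramic dish, loose, round, 144 mm across the rim, 40 mm high, wall 4 mm, round floor about 6 mm above its underside, narrower towards the foot. Origin: centre of the underside
- cup: white espresso cup, 58 x 87 x 56 mm, a bystander. Origin: underside
- shaker: salt shaker, 44 mm across, 90 mm high, a bystander. Origin: centre of the underside
- glass: clear drinking glass, 81 mm across, 91 mm high, a bystander. Origin: centre of the underside

How it is judged (in metres and radians):
On the way, in this order (a step that is already met when the one before it is completed fails the run):
1. the bar is slid fully open (value of joint bar above 0.104 m), for 0.2 s.
2. with the bar still open, all capsules are in the dish and every piece of cutlery lies in its compartment (x of spoon_a in the frame of tray between -0.02 and 0.02 m and x of each of spoon_a_tip, spoon_b_tip, spreader_a_tip, spreader_b_tip in the frame of tray below -0.045 m and z of each of spoon_a, spoon_b, spreader_a, spreader_b in the frame of tray below 0.01 m and angle between each of spoon_a, spoon_b, spreader_a, spreader_b's own z axis and vertical below 0.12 rad and angle between the x axis of each of spoon_a, spoon_b, spreader_a, spreader_b and the x axis of tray, either way round below 0.26 rad and (y of spoon_a in the frame of slot0 between -0.018 and 0.018 m or y of spoon_a in the frame of slot1 between -0.018 and 0.018 m or y of spoon_a in the frame of slot2 between -0.018 and 0.018 m or y of spoon_a in the frame of slot3 between -0.018 and 0.018 m) and x of spoon_b in the frame of tray between -0.02 and 0.02 m and (y of spoon_b in the frame of slot0 between -0.018 and 0.018 m or y of spoon_b in the frame of slot1 between -0.018 and 0.018 m or y of spoon_b in the frame of slot2 between -0.018 and 0.018 m or y of spoon_b in the frame of slot3 between -0.018 and 0.018 m) and x of spreader_a in the frame of tray between -0.02 and 0.02 m and (y of spreader_a in the frame of slot0 between -0.018 and 0.018 m or y of spreader_a in the frame of slot1 between -0.018 and 0.018 m or y of spreader_a in the frame of slot2 between -0.018 and 0.018 m or y of spreader_a in the frame of slot3 between -0.018 and 0.018 m) and x of spreader_b in the frame of tray between -0.02 and 0.02 m and (y of spreader_b in the frame of slot0 between -0.018 and 0.018 m or y of spreader_b in the frame of slot1 between -0.018 and 0.018 m or y of spreader_b in the frame of slot2 between -0.018 and 0.018 m or y of spreader_b in the frame of slot3 between -0.018 and 0.018 m) and horizontal distance between spoon_a and spoon_b above 0.028 m and horizontal distance between each of spoon_a, spoon_b and spreader_a above 0.028 m and horizontal distance between each of spoon_a, spoon_b, spreader_a and spreader_b above 0.028 m and horizontal distance between each of capsule_0, capsule_1, capsule_2 and dish below 0.06 m and z of each of capsule_0, capsule_1, capsule_2 in the frame of dish below 0.045 m and value of joint bar above 0.09 m), for 0.2 s.
3. the bar is slid fully closed and the button is up (value of joint bar below 0.004 m and value of joint button below 0.0015 m), for 0.2 s.
At the end, for the whole second after the job is handed in: Bar closed (4 mm) and locked (button up, 1.5 mm). Each piece flat and right side up (7 deg, under 4 mm off the floor), lengthwise (15 deg) in its own compartment, centred within 20 mm along and 18 mm across, handle to the parking end. All capsules in the dish. All at rest (all of step 3 and x of spoon_a in the frame of tray between -0.02 and 0.02 m and x of each of spoon_a_tip, spoon_b_tip, spreader_a_tip, spreader_b_tip in the frame of tray below -0.045 m and z of each of spoon_a, spoon_b, spreader_a, spreader_b in the frame of tray below 0.01 m and angle between each of spoon_a, spoon_b, spreader_a, spreader_b's own z axis and vertical below 0.12 rad and angle between the x axis of each of spoon_a, spoon_b, spreader_a, spreader_b and the x axis of tray, either way round below 0.26 rad and (y of spoon_a in the frame of slot0 between -0.018 and 0.018 m or y of spoon_a in the frame of slot1 between -0.018 and 0.018 m or y of spoon_a in the frame of slot2 between -0.018 and 0.018 m or y of spoon_a in the frame of slot3 between -0.018 and 0.018 m) and x of spoon_b in the frame of tray between -0.02 and 0.02 m and (y of spoon_b in the frame of slot0 between -0.018 and 0.018 m or y of spoon_b in the frame of slot1 between -0.018 and 0.018 m or y of spoon_b in the frame of slot2 between -0.018 and 0.018 m or y of spoon_b in the frame of slot3 between -0.018 and 0.018 m) and x of spreader_a in the frame of tray between -0.02 and 0.02 m and (y of spreader_a in the frame of slot0 between -0.018 and 0.018 m or y of spreader_a in the frame of slot1 between -0.018 and 0.018 m or y of spreader_a in the frame of slot2 between -0.018 and 0.018 m or y of spreader_a in the frame of slot3 between -0.018 and 0.018 m) and x of spreader_b in the frame of tray between -0.02 and 0.02 m and (y of spreader_b in the frame of slot0 between -0.018 and 0.018 m or y of spreader_b in the frame of slot1 between -0.018 and 0.018 m or y of spreader_b in the frame of slot2 between -0.018 and 0.018 m or y of spreader_b in the frame of slot3 between -0.018 and 0.018 m) and horizontal distance between spoon_a and spoon_b above 0.028 m and horizontal distance between each of spoon_a, spoon_b and spreader_a above 0.028 m and horizontal distance between each of spoon_a, spoon_b, spreader_a and spreader_b above 0.028 m and horizontal distance between each of capsule_0, capsule_1, capsule_2 and dish below 0.06 m and z of each of capsule_0, capsule_1, capsule_2 in the frame of dish below 0.045 m and linear speed of each of spoon_a, spoon_b, spreader_a, spreader_b, capsule_0, capsule_1, capsule_2 below 0.02 m/s); the robot touches nothing.
It fails at once if the cup is moved more than 3 cm (distance of cup from where it was at the start of the episode above 0.03 m).
It fails at once if the shaker is moved more than 3 cm (distance of shaker from where it was at the start of the episode above 0.03 m).
It fails at once if the glass is moved more than 3 cm (distance of glass from where it was at the start of the episode above 0.03 m).
Of capsule_0, capsule_1, capsule_2 only 2 to 3 are there at a start; the rules pass over those that are not, and their reading is None.
Of spoon_a, spoon_b, spreader_a, spreader_b only 3 to 4 are there at a start; the rules pass over those that are not, and their reading is None.
At some moment in a run one of spoon_a, spoon_b, spreader_a, spreader_b, dish may be knocked a few centimetres aside while the robot is not near it.
Once in a run the grip may slacken for a moment while it holds something.
It also fails if it takes over 210 s, if anything falls off the work surface, if the arm or the gripper's body presses on something with over 40 N, if the wrist force passes 120 N, or if a joint passes its speed limit or range.

ROBOT

A 6-joint arm with a two-finger parallel gripper is mounted at the origin on the work surface; the furniture and walls round the work are solid. World frame = base frame: x ahead of the robot, y to its left, z up, the work surface at z = 0. Lengths are in mm, angles in rad, forces in N, time in s.
With the tool pointing down it reaches from about 300 to 825 mm from the base axis. Payload 5.4 kg.
Tool frame: the origin (TCP) lies midway between the tips of the shut fingers; the grasp point (between the pads) lies 19 mm behind it; z points along the fingers, y is the line along which they close (so a half turn about z gives the same grasp; the last joint's range is limited). The gripper opens to 92 mm and grips with 3 to 60 N. Pads are 20 mm wide; open, the fingers measure 128 mm over their backs; the gripper's body (75 mm by 189 mm) begins 69 mm behind the grasp point.
Start: joints at [1.057, 0.158, 1.597, -0, 1.386, -0.21], TCP at [172.02, 548.648, 214.601] pointing down, gripper open.
Joint ranges: [-2.91, 2.91], [-0.94, 2.29], [0.18, 2.7], [-1.29, 4.43], [0.17, 2.64], [-3, 3]. Speed limits (rad/s): [2.57, 2.57, 3.14, 3.14, 3.14, 3.14].

INTERFACE

Orientations are given as [roll, pitch, yaw] about the fixed x, y, z axes, in that order (R = Rz(yaw) Ry(pitch) Rx(roll)).
In Python, from plant import env gives the robot as it stands. The module is installed in compiled form; this text tells all that it offers.
- The arm moves only by the tool send_rows, never from a script. Its argument "series" is text: rows parted by semicolons, each of 5 numbers parted by spaces: the opening, from 0 (shut) to 1 (fully open), then the shift along the tool's x, y, z in mm, then the turn about the tool's z in degrees. A call has 1 to 12 rows; each row is the pose to reach, as a shift and turn from the pose commanded when the call began, along the tool's axes at that moment; what a row does not reach only later rows make up. A row lasts 1/12 s, in which the tool goes at most 41.7 mm and 7.16 degrees, less where a joint would pass 70% of its speed; a pose out of reach is approached as far as the arm can. A call with a gripper value outside its range is refused whole. The fingers move at their own pace and stop on an object; "grip_force" is the grip in N (left out, the last holds). Time passes only in rows, so rows that repeat a pose let the fingers close. It gives the time, the measured TCP pose, the force, the opening and the grip force at its end, in the units of the state.
- env.get_obs(): the state, without advancing time (a new reading comes with each control period).
- env.grab_frame(name): name is "scene" or "top"; returns the picture (420x560x3 uint8, red, green, blue); there is no depth.
- env.camera_info(name): a dict with "K" (3x3 intrinsics, pixels), "D" ([k1, k2, p1, p2, k3] as OpenCV has them; the pictures are not rectified), "extrinsics" (4x4, takes a point from camera to world coordinates). Camera axes: x right, y down, z forward; pixel columns grow to the right and rows downward; lengths in mm; the calibration is good to about 2 mm. A picture is of the moment at which its call begins. camera_info takes no time and is no camera call.
- env.job_done(): hands the job in; it is judged then, once.
The state is a dict: "t": time; "joints": joint angles; "qd": joint speeds; "joint_torque": joint torques, N m; "tool_pos": TCP position; "tool_rot": TCP orientation; "ft_force": force on the tool from outside, world axes, zero at the start; "torque": the same for the moment, N m; "finger_gap": finger opening in mm; "finger_force": force on a finger pad.
Only numpy, scipy, OpenCV 4.12 (cv2) and the standard library are available. Lean on these libraries where they do the work, as an engineer would, in place of code of your own. Each camera call takes 0.05 s, during which the arm holds its last target. There are 200 camera calls.

## Working session

There is one attempt and no reset: what is moved stays moved. The work goes in short steps, Python scripts to look and compute and a tool call to move; the robot and the scene stay as the last step left them, time stands still between calls to the robot, and variables do not carry over. Pictures are saved under pics/ and viewed, at most 14 in all, crops included, and the job is handed in when it is done.

Besides the shell and the picture viewer there is one more tool, called after ">>>" by a JSON object that holds its "fn" and its "kwargs", one argument or row to a line. send_rows: Moves the arm, as the interface text tells. Its arguments: {"type":"object","properties":{"series":{"type":"string"},"grip_force":{"type":"number"}},"required":["series"]}

```bash
mkdir -p pics; cat > h.py <<'E'
import numpy as np, cv2
from plant import env
def grab(n,f=None):
    im=env.grab_frame(n)
    if f: cv2.imwrite('pics/'+f,cv2.cvtColor(im,cv2.COLOR_RGB2BGR))
    return im
def ray(n,uv,z):
    c=env.camera_info(n);E=np.array(c['extrinsics'])
    p=cv2.undistortPoints(np.array(uv,float).reshape(-1,1,2),np.array(c['K']),np.array(c['D'])).reshape(-1,2)
    d=np.c_[p,np.ones(len(p))]@E[:3,:3].T; o=E[:3,3]
    return o+d*((z-o[2])/d[:,2])[:,None]
def proj(n,P):
    c=env.camera_info(n);E=np.linalg.inv(np.array(c['extrinsics']))
    return cv2.projectPoints(np.array(P,float).reshape(-1,1,3),cv2.Rodrigues(E[:3,:3])[0],E[:3,3],np.array(c['K']),np.array(c['D']))[0].reshape(-1,2)
E
python3 - <<'E'
from h import *
grab('top','t0.png');grab('scene','s0.png')
for n in('top','scene'):
    c=env.camera_info(n);print(n,np.round(c['K'],1).tolist(),np.round(c['D'],3),np.round(c['extrinsics'],3).tolist())
print(env.get_obs())
E
```

```text
top [[535.3, 0.0, 285.9], [0.0, 535.3, 206.1], [0.0, 0.0, 1.0]] [-0.001  0.     0.     0.     0.   ] [[-0.028, -0.988, 0.151, 252.818], [-1.0, 0.028, -0.007, 260.116], [0.002, -0.151, -0.988, 1398.054], [0.0, 0.0, 0.0, 1.0]]
scene [[481.5, 0.0, 279.9], [0.0, 481.5, 214.1], [0.0, 0.0, 1.0]] [-0.04  0.    0.    0.    0.  ] [[-0.538, -0.442, 0.718, -369.633], [-0.843, 0.264, -0.469, 789.49], [0.018, -0.857, -0.514, 653.827], [0.0, 0.0, 0.0, 1.0]]
{'t': 0.1, 'joints': array([ 1.05687930e+00,  1.58971151e-01,  1.59805775e+00, -2.87042008e-05,
        1.38622373e+00, -2.10116923e-01]), 'qd': array([-1.45466566e-03,  4.88425945e-05, -1.36229289e-03,  5.90627551e-04,
        6.39844699e-04,  1.92976225e-03]), 'joint_torque': array([-2.01843595e-04, -3.86504745e+01, -3.22959888e+01,  7.02225859e-02,
        3.39952391e-02, -4.87498085e-05]), 'tool_pos': array([171.77044705, 548.16389198, 213.75006485]), 'tool_rot': array([-3.13996331e+00, -3.18639762e-04,  2.83779758e+00]), 'ft_force': array([-0.09497545,  0.43270406,  0.14623158]), 'torque': array([-0.00367204,  0.00507086, -0.02895827]), 'finger_force': 0.0, 'finger_gap': 92.13545972948197}
```

View pics/t0.png

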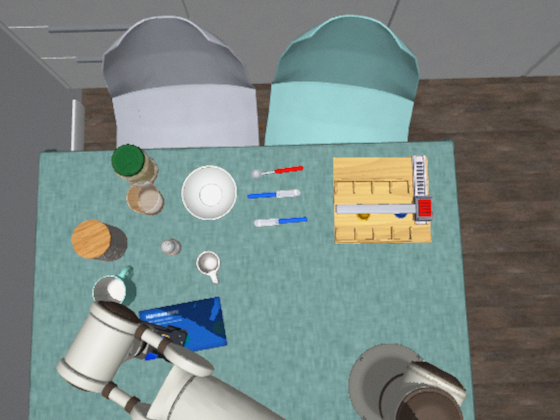

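View pics/s0.png

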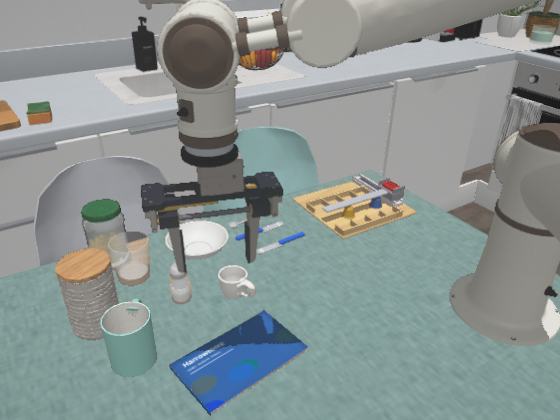

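```bash
cat > m.py <<'E'
from h import *
def comps(im,lo,hi,box,mina=6):
    h=cv2.cvtColor(im,cv2.COLOR_RGB2HSV);m=cv2.inRange(h,lo,hi)
    if lo[0]==0: m|=cv2.inRange(h,(172,lo[1],lo[2]),(180,255,255))
    k=np.zeros_like(m);x0,y0,x1,y1=box;k[y0:y1,x0:x1]=m[y0:y1,x0:x1]
    n,l,s,c=cv2.connectedComponentsWithStats(k)
    out=[]
    for i in range(1,n):
        if s[i,4]>=mina:
            pts=np.argwhere(l==i)[:,::-1]
            out.append((s[i,4],c[i],pts))
    return out
RED=((0,130,90),(8,255,255));BLUE=((105,140,60),(130,255,255))
def axis(n,pts,z):
    P=ray(n,pts.astype(float),z)[:,:2];c=P.mean(0)
    w,v=np.linalg.eigh(np.cov((P-c).T));L=(P-c)@v[:,1]
    return c,v[:,1],np.ptp(L)
E
python3 - <<'E'
from m import *
t=grab('top');s=grab('scene')
for n,im,box in(('top',t,(180,130,460,260)),('scene',s,(190,150,430,280))):
  for nm,c in(('red',RED),('blue',BLUE)):
    for a,ce,p in comps(im,*c,box):
        print(n,nm,a,np.round(ce,1),[np.round(x,3) for x in axis(n,p,8)],'z56',np.round(ray(n,[ce],56)[0,:2],1))
h=cv2.cvtColor(t,cv2.COLOR_RGB2HSV)
wd=cv2.inRange(h,(12,60,90),(28,255,255));wd[:,:320]=0;wd[:140]=0;wd[250:]=0;wd[:,450:]=0
r=cv2.minAreaRect(np.argwhere(wd>0)[:,::-1].astype(np.float32));print(r,np.round(ray('top',cv2.boxPoints(r),6)[:,:2]))
b=cv2.resize(cv2.cvtColor(t,cv2.COLOR_RGB2BGR)[140:260,240:440],None,fx=4,fy=4,interpolation=cv2.INTER_CUBIC);cv2.imwrite('pics/c1.png',b)
E
```

```text
top red 108 [288.5 169.2] [array([564.291, 241.024]), array([-0.108,  0.994]), np.float64(72.872)] z56 [553.5 241.7]
top red 209 [424.5 207.1] [array([ 452.633, -113.275]), array([-1.   ,  0.003]), np.float64(43.116)] z56 [ 445.7 -100.4]
top blue 124 [261.1 195.1] [array([496.507, 315.433]), array([-0.05 ,  0.999]), np.float64(74.128)] z56 [488.1 313.5]
top blue 32 [400.2 215.2] [array([433.058, -47.991]), array([0.06 , 0.998]), np.float64(26.227)] z56 [426.8 -37.4]
top blue 122 [292.5 219.9] [array([428.359, 234.554]), array([-0.049,  0.999]), np.float64(71.276)] z56 [422.3 235.4]
scene red 89 [389.8 185. ] [array([ 505.995, -165.969]), array([-0.813,  0.583]), np.float64(57.526)] z56 [440.8 -94.9]
scene blue 13 [260.2 229.5] [array([493.982, 282.177]), array([-0.883,  0.469]), np.float64(13.926)] z56 [429.8 319.9]
scene blue 103 [291.1 237.7] [array([424.21 , 236.461]), array([-0.065,  0.998]), np.float64(72.751)] z56 [365.2 277.7]
scene blue 34 [240.2 236.7] [array([491.332, 339.498]), array([-0.25 ,  0.968]), np.float64(26.705)] z56 [427.3 373. ]
((381.5, 200.0), (86.0, 97.0), 90.0) [[ 595.  121.]
 [ 588. -138.]
 [ 358. -122.]
 [ 365.  131.]]
```

View pics/c1.png

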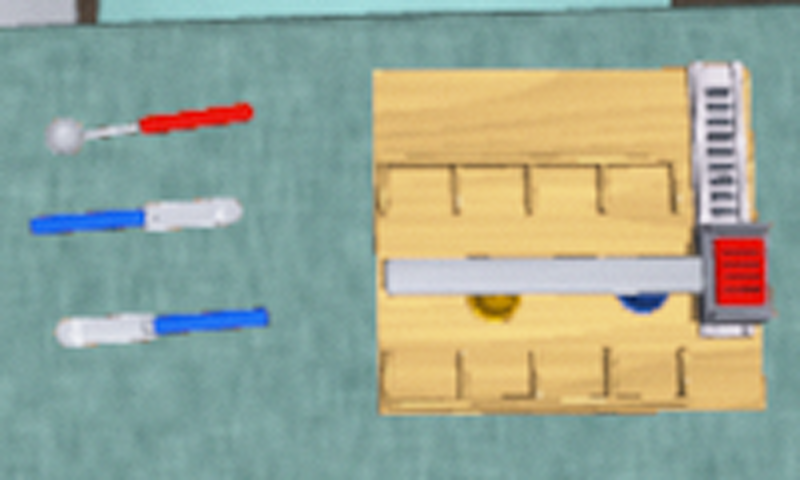

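```bash
python3 - <<'E'
from h import *
q=np.array([(373,70),(380,413),(766,411),(749,68)])/4-.375+[240,140]
P=ray('top',q,6)[:,:2];print(np.round(P,1))
d=P[0]-P[1];print('edge x',np.degrees(np.arctan2(d[1],d[0])),np.hypot(*d)); d=P[1]-P[2];print('edge y',np.degrees(np.arctan2(-d[0],d[1])),np.hypot(*d))
q=np.array([(386,277),(701,277)])/4-.375+[240,140];print(ray('top',q,44))
# capsules
print(env.get_obs()['tool_rot'])
E
```

```text
[[ 594.4  121.8]
 [ 365.4  126.7]
 [ 359.6 -124.7]
 [ 588.8 -129.3]]
edge x -1.2406217156355346 229.09950870413377
edge y -1.3125093941326857 251.52240534824713
[[449.15881297 122.87497871  44.        ]
 [443.53343385 -78.5800058   44.        ]]
[-3.14048301e+00 -2.49265363e-04  2.83779231e+00]
```

```bash
cat >> h.py <<'E'
O=np.array([447.6,24.3]);TY=-0.022
def tw(x,y):
    c,s=np.cos(TY),np.sin(TY);return O+[c*x-s*y,s*x+c*y]
def wt(p):
    c,s=np.cos(TY),np.sin(TY);d=np.array(p)[:2]-O;return np.array([c*d[0]+s*d[1],-s*d[0]+c*d[1]])
def go(xy,z=None,yaw=None):
    o=env.get_obs();p=o['tool_pos'];a=o['tool_rot'][2]
    d=np.array([xy[0]-p[0],xy[1]-p[1]])
    s=[d@[np.cos(a),np.sin(a)],d@[np.sin(a),-np.cos(a)],p[2]-(p[2] if z is None else z)]
    t=0 if yaw is None else np.degrees((a-yaw+np.pi)%(2*np.pi)-np.pi)
    print('t',round(o['t'],1),'at',np.round(p,1),round(a,3),'tray',np.round(wt(p),1),'gap',round(o['finger_gap'],1),'shift',np.round(s,1),'turn',round(t,1),'F',np.round(o['ft_force'],1))
E
python3 -c "
from h import *
go(tw(0,-126),120,np.pi/2+TY)"
```

```text
t 0.2 at [171.8 548.3 214. ] 2.838 tray [-287.2  517.8] gap 91.8 shift [-454.9 -538.6   94. ] turn 73.9 F [ 0.3  0.4 -0.6]
```

>>> {"fn": "send_rows", "kwargs": {
  "series": "0 -227 -269 0 74;0 -227 -269 0 74;0 -227 -269 0 74;0 -227 -269 0 74;0 -227 -269 0 74;0 -227 -269 0 74;0 -227 -269 0 74;0 -227 -269 0 74;0 -227 -269 0 74;0 -227 -269 0 74;0 -227 -269 0 74;0 -227 -269 0 74",
  "grip_force": 20
}}

```text
t: 1.2
tool_pos: [308.3, 223.6, 214.6]
tool_rot: [3.142, -0.0, 1.544]
ft_force: [0.2, -0.2, 1.1]
finger_gap: 14.0
finger_force: 0.0
```

```bash
python3 -c "
from h import *
go(tw(0,-126),80,np.pi/2+TY)"
```

```text
t 1.2 at [308.3 223.6 214.6] 1.544 tray [-143.6  196.2] gap 14.0 shift [-321.4  145.2  134.6] turn -0.3 F [ 0.2 -0.2  1.1]
```

>>> {"fn": "send_rows", "kwargs": {
  "series": "0 -321 145 0 0;0 -321 145 0 0;0 -321 145 0 0;0 -321 145 0 0;0 -321 145 0 0;0 -321 145 0 0;0 -321 145 0 0;0 -321 145 0 0;0 -321 145 0 0;0 -321 145 67 0;0 -321 145 134 0;0 -321 145 134 0"
}}

```text
t: 2.2
tool_pos: [445.9, -100.9, 88.6]
tool_rot: [3.14, 0.001, 1.548]
ft_force: [-0.2, 0.7, -0.7]
finger_gap: 0.2
finger_force: 0.0
```

```bash
python3 -c "
from h import *
go(tw(0,-126),57,np.pi/2+TY)"
```

```text
t 2.2 at [ 445.9 -100.9   88.6] 1.548 tray [   1.1 -125.2] gap 0.2 shift [-0.8 -1.1 31.6] turn -0.1 F [-0.2  0.7 -0.7]
```

>>> {"fn": "send_rows", "kwargs": {
  "series": "0 -1 -1 15 0;0 -1 -1 21 0;0 -1 -1 25 0;0 -1 -1 28 0;0 -1 -1 28 0;0 -1 -1 28 0"
}}

```text
t: 2.7
tool_pos: [445.5, -101.9, 63.1]
tool_rot: [3.139, 0.001, 1.547]
ft_force: [0.9, 0.4, -0.2]
finger_gap: 0.3
finger_force: 0.0
```

>>> {"fn": "send_rows", "kwargs": {
  "series": "0 0 0 1 0;0 0 0 2 0;0 0 0 2 0;0 0 0 2 0"
}}

```text
t: 3.03
tool_pos: [444.4, -101.5, 59.8]
tool_rot: [3.141, 0.0, 1.546]
ft_force: [0.4, -1.6, 0.1]
finger_gap: 0.3
finger_force: 0.0
```

>>> {"fn": "send_rows", "kwargs": {
  "series": "0 0 0 3 0;0 0 0 6 0;0 0 0 7 0;0 0 0 7 0;0 0 0 7 0"
}}

```text
t: 3.45
tool_pos: [444.7, -101.6, 53.0]
tool_rot: [3.141, 0.0, 1.546]
ft_force: [1.7, 0.3, 4.0]
finger_gap: 0.4
finger_force: 1.7
```

>>> {"fn": "send_rows", "kwargs": {
  "series": "0 0 0 2 0;0 0 0 4 0;0 0 0 4 0;0 0 0 4 0;0 0 0 4 0"
}}

```text
t: 3.87
tool_pos: [445.7, -101.7, 50.2]
tool_rot: [3.139, 0.001, 1.546]
ft_force: [-0.0, 1.8, 13.1]
finger_gap: 0.3
finger_force: 6.5
```

>>> {"fn": "send_rows", "kwargs": {
  "series": "0 0 5 0 0;0 0 10 0 0;0 0 15 0 0;0 0 20 0 0;0 0 25 0 0;0 0 30 0 0;0 0 30 0 0"
}}

```text
t: 4.45
tool_pos: [476.2, -102.4, 50.2]
tool_rot: [3.138, 0.0, 1.546]
ft_force: [0.6, 2.5, 12.9]
finger_gap: 0.7
finger_force: 6.3
```

```bash
python3 -c "
from m import *
go(tw(0,-126))
t=grab('top')
for a,c,p in comps(t,*RED,(380,130,460,260)): print(a,wt(ray('top',[c],50)[0]))"
```

```text
t 4.5 at [ 476.2 -102.4   50.2] 1.546 tray [  31.4 -126. ] gap 0.7 shift [ -0.1 -31.4   0. ] turn 0 F [ 0.6  2.5 12.9]
41 [  32.17321407 -112.57454588]
```

>>> {"fn": "send_rows", "kwargs": {
  "series": "0 0 8 0 0;0 0 16 0 0;0 0 24 0 0;0 0 32 0 0;0 0 40 0 0;0 0 48 0 0;0 0 56 0 0;0 0 64 0 0;0 0 72 0 0;0 0 78 0 0;0 0 81 0 0;0 0 81 0 0"
}}

```text
t: 5.5
tool_pos: [555.1, -104.0, 50.2]
tool_rot: [-3.139, -0.0, 1.547]
ft_force: [-6.6, 2.4, 16.5]
finger_gap: 0.6
finger_force: 8.3
```

>>> {"fn": "send_rows", "kwargs": {
  "series": "0 0 2 0 0;0 0 5 0 0;0 0 5 0 0;0 0 5 0 0"
}}

```text
t: 5.83
tool_pos: [556.0, -104.0, 50.0]
tool_rot: [-3.13, -0.001, 1.548]
ft_force: [-20.2, 0.2, 28.2]
finger_gap: 0.2
finger_force: 13.8
```

```bash
python3 -c "
from m import *
go(tw(0,-126))
t=grab('top')
for a,c,p in comps(t,*RED,(380,130,460,260)): print(a,wt(ray('top',[c],50)[0]))"
```

```text
t 5.8 at [ 556. -104.   50.] 1.548 tray [ 111.2 -125.9] gap 0.2 shift [  -0.3 -111.2    0. ] turn 0 F [-20.2   0.2  28.2]
31 [ 110.39196349 -111.20217281]
```

>>> {"fn": "send_rows", "kwargs": {
  "series": "0 0 -5 -20 0;0 0 -5 -50 0;0 0 -5 -90 0;0.5 0 -5 -130 0;0.5 -80 -5 -170 0;0.5 -80 -5 -170 0"
}}

```text
t: 6.38
tool_pos: [553.7, -178.1, 217.9]
tool_rot: [3.14, 0.001, 1.55]
ft_force: [-0.5, -0.0, -0.4]
finger_gap: 18.2
finger_force: 0.0
```

```bash
python3 -c "
from m import *
go(tw(0,-126))
t=grab('top','t1.png')
for a,c,p in comps(t,*BLUE,(180,130,460,260)): print('b',a,c,wt(ray('top',[c],20)[0]),axis('top',p,8))
for a,c,p in comps(t,*RED,(180,130,460,260)): print('r',a,c,wt(ray('top',[c],56)[0]),axis('top',p,8))
b=cv2.resize(cv2.cvtColor(t,cv2.COLOR_RGB2BGR)[140:260,240:440],None,fx=4,fy=4,interpolation=cv2.INTER_CUBIC);cv2.imwrite('pics/c2.png',b)"
```

```text
t 6.4 at [ 553.7 -178.1  217.9] 1.55 tray [ 110.5 -200.1] gap 18.2 shift [  74.2 -110.4    0. ] turn 0 F [-0.5 -0.  -0.4]
b 123 [261.11382114 195.09756098] [ 40.45730729 291.46928857] (array([496.56495593, 315.2807954 ]), array([-0.04667771,  0.99891   ]), np.float64(74.12149204809923))
b 117 [400.1965812  211.08547009] [ -3.87729665 -70.40469002] (array([443.83079973, -48.66838924]), array([-0.92075479,  0.3901418 ]), np.float64(31.331244807486435))
b 124 [292.57258065 219.88709677] [-25.28190177 209.8247191 ] (array([428.45768876, 234.40365072]), array([-0.05129945,  0.99868332]), np.float64(71.28620297440293))
r 181 [422.55801105 165.82320442] [ 108.03486126 -124.4989771 ] (array([ 563.62230452, -115.51770731]), array([-0.99717894,  0.07506102]), np.float64(47.19536111819675))
r 109 [288.66055046 169.17431193] [101.20158127 219.35066594] (array([564.36212757, 240.69338638]), array([-0.11028569,  0.99389993]), np.float64(73.27062914328964))
```

View pics/c2.png

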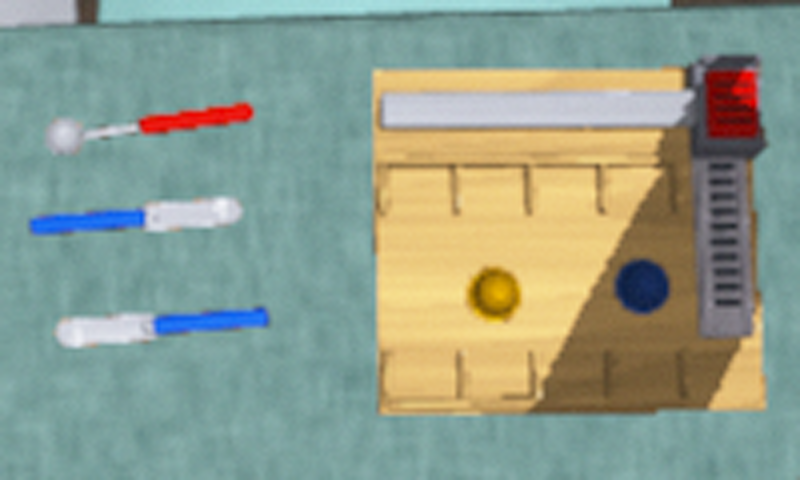

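```bash
cat >> m.py <<'E'
def dish(im):
    h=cv2.cvtColor(im,cv2.COLOR_RGB2HSV);m=cv2.inRange(h,(0,0,150),(180,45,255));k=np.zeros_like(m);k[152:232,160:248]=m[152:232,160:248]
    cs,_=cv2.findContours(k,cv2.RETR_EXTERNAL,cv2.CHAIN_APPROX_NONE);c=max(cs,key=cv2.contourArea)
    P=ray('top',c[:,0].astype(float),40)[:,:2].astype(np.float32);(x,y),r=cv2.minEnclosingCircle(P);return (x,y),r
def gold(im,z=22):
    return [(a,np.round(wt(ray('top',[c],z)[0]),1)) for a,c,p in comps(im,(18,150,60),(30,255,255),(330,195,415,228),20)]
E
python3 -c "
from m import *
t=grab('top');print(dish(t),gold(t))
go(tw(-6,24),80,np.pi/2+TY)
go(tw(-4,-71),80,np.pi/2+TY)
"
```

```text
((502.6356506347656, 448.2090148925781), 72.99543762207031) [(np.int32(159), array([-9.2, 26.7]))]
t 6.5 at [ 554.4 -183.7  219.2] 1.542 tray [ 111.4 -205.6] gap 26.8 shift [ 228.8 -119.   139.2] turn -0.4 F [-0.4  0.3  0.1]
t 6.5 at [ 554.4 -183.7  219.2] 1.542 tray [ 111.4 -205.6] gap 26.8 shift [ 133.8 -116.3  139.2] turn -0.4 F [-0.4  0.3  0.1]
```

>>> {"fn": "send_rows", "kwargs": {
  "series": "0.65 35 -30 0 0;0.65 70 -60 0 0;0.65 105 -90 20 0;0.65 134 -116 60 0;0.65 134 -116 100 0;0.65 134 -116 140 0;0.65 134 -116 160 0;0.65 134 -116 160 0;0.65 134 -116 160 0"
}}

```text
t: 7.23
tool_pos: [438.0, -40.4, 53.9]
tool_rot: [-3.135, -0.002, 1.547]
ft_force: [1.6, -0.0, 0.8]
finger_gap: 59.9
finger_force: 0.0
```

```bash
python3 -c "
from m import *
go(tw(-4,-71),9,np.pi/2+TY)
"
```

```text
t 7.2 at [438.  -40.4  53.9] 1.547 tray [ -8.2 -64.9] gap 59.9 shift [-6.1  4.2 44.9] turn -0.1 F [ 1.6 -0.   0.8]
```

>>> {"fn": "send_rows", "kwargs": {
  "series": "0.65 -6 4 0 0;0.65 -6 4 20 0;0.65 -6 4 38 0;0.65 -6 4 44 0;0.65 -6 4 44 0;0.65 -6 4 44 0"
}}

```text
t: 7.73
tool_pos: [446.2, -48.8, 13.6]
tool_rot: [3.139, 0.001, 1.546]
ft_force: [0.2, -0.1, 0.7]
finger_gap: 59.7
finger_force: 0.0
```

```bash
python3 -c "
from m import *
go(tw(-4,-71),9,np.pi/2+TY)
"
```

```text
t 7.7 at [446.2 -48.8  13.6] 1.546 tray [  0.2 -73.1] gap 59.7 shift [ 2.1 -4.2  4.6] turn -0.2 F [ 0.2 -0.1  0.7]
```

>>> {"fn": "send_rows", "kwargs": {
  "series": "0.65 2 -4 3 0;0.65 2 -4 3 0;0.3 2 -4 3 0;0.3 2 -4 3 0;0.2 2 -4 3 0;0.2 2 -4 3 0;0.2 2 -4 3 0;0.2 2 -4 3 0",
  "grip_force": 12
}}

```text
t: 8.4
tool_pos: [440.7, -45.9, 9.0]
tool_rot: [3.141, 0.0, 1.546]
ft_force: [0.0, 1.0, 0.4]
finger_gap: 32.7
finger_force: 11.6
```

```bash
python3 -c "
from m import *
go(tw(-4,-71),9,np.pi/2+TY)
"
```

```text
t 8.4 at [440.7 -45.9   9. ] 1.546 tray [ -5.4 -70.3] gap 32.7 shift [-0.7  1.4 -0. ] turn -0.1 F [0.  1.  0.4]
```

>>> {"fn": "send_rows", "kwargs": {
  "series": "0.2 0 0 -30 0;0.2 0 0 -70 0;0.2 0 0 -110 0;0.2 35 3 -120 0;0.2 70 7 -120 0;0.2 105 10 -120 0;0.2 140 14 -120 0;0.2 175 17 -120 0;0.2 210 20 -120 0;0.2 245 23 -120 0;0.2 280 26 -120 0;0.2 310 29 -120 0"
}}

```text
t: 9.4
tool_pos: [476.8, 265.7, 128.7]
tool_rot: [-3.141, -0.0, 1.547]
ft_force: [0.6, -0.4, -0.2]
finger_gap: 32.8
finger_force: 11.5
```

>>> {"fn": "send_rows", "kwargs": {
  "series": "0.2 35 3 0 0;0.2 70 7 0 0;0.2 105 10 0 0;0.2 140 13 0 0;0.2 170 16 0 0;0.2 190 19 0 0;0.2 203 20 0 0;0.2 203 20 0 0;0.2 203 20 0 0;0.2 203 20 0 0"
}}

```text
t: 10.23
tool_pos: [502.0, 464.9, 128.5]
tool_rot: [-3.141, 0.001, 1.546]
ft_force: [0.4, -0.1, -0.5]
finger_gap: 32.7
finger_force: 11.5
```

```bash
python3 -c "
from m import *
go((502,464),24,np.pi/2+TY)
"
```

```text
t 10.2 at [502.  464.9 128.5] 1.546 tray [ 44.7 441.7] gap 32.7 shift [ -0.9   0.  104.5] turn -0.2 F [ 0.4 -0.1 -0.5]
```

>>> {"fn": "send_rows", "kwargs": {
  "series": "0.2 0 0 35 0;0.2 0 0 70 0;0.2 0 0 90 0;0.2 0 0 100 0;0.2 0 0 103 0;0.2 0 0 103 0;0.2 0 0 103 0;0.5 0 0 103 0;0.5 0 0 103 0;0.5 0 0 103 0;0.5 0 0 80 0;0.5 0 0 40 0"
}}

```text
t: 11.23
tool_pos: [498.7, 463.6, 84.1]
tool_rot: [-3.133, 0.006, 1.546]
ft_force: [-0.6, 0.1, -1.1]
finger_gap: 46.2
finger_force: 0.0
```

```bash
python3 -c "
from m import *
go(tw(-8,25),120,np.pi/2+TY)
"
```

```text
t 11.2 at [498.7 463.6  84.1] 1.546 tray [ 41.4 440.3] gap 46.2 shift [-415.4  -48.4  -35.9] turn -0.1 F [-0.6  0.1 -1.1]
```

>>> {"fn": "send_rows", "kwargs": {
  "series": "0.65 0 0 -30 0;0.65 -35 -4 -32 0;0.65 -75 -9 -32 0;0.65 -115 -13 -32 0;0.65 -155 -18 -32 0;0.65 -195 -23 -32 0;0.65 -235 -27 -32 0;0.65 -275 -32 -32 0;0.65 -315 -37 -32 0;0.65 -350 -41 -32 0;0.65 -380 -45 -32 0;0.65 -400 -47 -32 0"
}}

```text
t: 12.23
tool_pos: [445.1, 64.8, 121.5]
tool_rot: [3.14, 0.001, 1.545]
ft_force: [-0.7, -0.3, 0.1]
finger_gap: 59.7
finger_force: 0.0
```

>>> {"fn": "send_rows", "kwargs": {
  "series": "0.65 -16 -2 0 0;0.65 -16 -2 0 0;0.65 -16 -2 20 0;0.65 -16 -2 40 0;0.65 -16 -2 60 0;0.65 -16 -2 60 0;0.65 -16 -2 60 0;0.65 -16 -2 60 0"
}}

```text
t: 12.9
tool_pos: [443.9, 51.6, 62.1]
tool_rot: [3.14, 0.0, 1.547]
ft_force: [-0.1, 0.5, -0.0]
finger_gap: 59.9
finger_force: 0.0
```

```bash
python3 -c "
from m import *
t=grab('top')
print(gold(t))
for a,c,p in comps(t,*BLUE,(160,130,460,260)): print('b',a,c,ray('top',[c],20)[0])
go(tw(-8,25),9,np.pi/2+TY)
"
```

```text
[]
b 121 [204.38842975 193.60330579] [502.54746914 462.85421083  20.        ]
b 126 [260.88095238 195.1031746 ] [494.46138397 315.41706821  20.        ]
b 123 [292.58536585 219.90243902] [426.89897405 234.59815562  20.        ]
t 12.9 at [444.2  51.4  62.4] 1.547 tray [-4. 27.] gap 59.8 shift [-2.  -4.  53.4] turn -0.1 F [ 0.5  0.3 -1.1]
```

Blue is in the dish. Now the golden one.

>>> {"fn": "send_rows", "kwargs": {
  "series": "0.65 -2 -3 25 0;0.65 -2 -3 45 0;0.65 -2 -3 53 0;0.65 -2 -3 53 0;0.65 -2 -3 53 0;0.65 -2 -3 53 0;0.3 -2 -3 53 0;0.3 -2 -3 53 0;0.2 -2 -3 53 0;0.2 -2 -3 53 0;0.2 -2 -3 53 0;0.2 -2 -3 53 0"
}}

```text
t: 13.95
tool_pos: [440.0, 49.2, 8.0]
tool_rot: [3.141, 0.0, 1.546]
ft_force: [-0.8, 0.8, 0.7]
finger_gap: 33.6
finger_force: 11.7
```

```bash
python3 -c "
from m import *
go((502,430),129,np.pi/2+TY)
"
```

```text
t 13.9 at [440.   49.2   8. ] 1.546 tray [-8.1 24.7] gap 33.6 shift [ 382.2   52.6 -121. ] turn -0.1 F [-0.8  0.8  0.7]
```

>>> {"fn": "send_rows", "kwargs": {
  "series": "0.2 0 0 -40 0;0.2 0 0 -80 0;0.2 0 0 -120 0;0.2 35 5 -120 0;0.2 75 10 -120 0;0.2 115 16 -120 0;0.2 155 21 -120 0;0.2 195 27 -120 0;0.2 235 32 -120 0;0.2 275 38 -120 0;0.2 315 43 -120 0;0.2 350 48 -120 0"
}}

```text
t: 14.95
tool_pos: [496.0, 400.5, 127.4]
tool_rot: [-3.141, 0.0, 1.547]
ft_force: [1.0, -0.3, 0.4]
finger_gap: 33.5
finger_force: 11.5
```

>>> {"fn": "send_rows", "kwargs": {
  "series": "0.2 15 2 0 0;0.2 26 4 0 0;0.2 26 4 0 0;0.2 26 4 0 0;0.2 26 4 35 0;0.2 26 4 70 0;0.2 26 4 90 0;0.2 26 4 100 0;0.2 26 4 102 0;0.2 26 4 102 0;0.2 26 4 102 0;0.2 26 4 102 0"
}}

```text
t: 15.95
tool_pos: [502.7, 424.5, 28.3]
tool_rot: [3.138, -0.002, 1.546]
ft_force: [1.0, 0.7, 0.1]
finger_gap: 33.0
finger_force: 11.5
```

>>> {"fn": "send_rows", "kwargs": {
  "series": "0.5 0 0 0 0;0.5 0 0 0 0;0.5 0 0 0 0;0.5 0 0 -30 0;0.5 0 0 -70 0;0.5 0 0 -110 0;0.5 0 0 -130 0;0.5 0 0 -130 0"
}}

```text
t: 16.62
tool_pos: [504.6, 426.0, 163.6]
tool_rot: [3.131, -0.006, 1.546]
ft_force: [0.1, 0.1, 0.4]
finger_gap: 46.0
finger_force: 0.0
```

```bash
cat >> m.py <<'E'
def cut(im):
    for nm,c in(('red',RED),('blue',BLUE)):
        for a,ce,p in comps(im,*c,(215,140,440,250),60):
            P,v,L=axis('top',p,8);v=v if v[1]>0 else -v
            print(nm,a,np.round(ce,1),'handle',np.round(P,1),'dir yaw',round(np.arctan2(v[1],v[0]),3),'len',round(L,1))
E
python3 -c "
from m import *
t=grab('top','t2.png');cut(t);print(dish(t))
o=env.get_obs();P=np.array([564.3,240.9]);v=np.array([-.108,.994]);go(P+26*v,60,np.arctan2(v[1],v[0]))
"
```

```text
red 195 [422.5 165.5] handle [ 564.4 -115.5] dir yaw 3.089 len 41.6
red 109 [288.7 169.2] handle [564.4 240.7] dir yaw 1.681 len 73.3
blue 71 [266.3 194.5] handle [497.7 301.7] dir yaw 1.589 len 50.1
blue 121 [292.8 219.9] handle [428.5 233.8] dir yaw 1.617 len 73.5
((468.461181640625, 422.01324462890625), 98.57440185546875)
t 16.7 at [503.1 425.  159.9] 1.546 tray [ 46.6 401.9] gap 45.7 shift [-156.8   62.3   99.9] turn -7.6 F [ 0.7  0.1 -0.2]
```

View pics/t2.png

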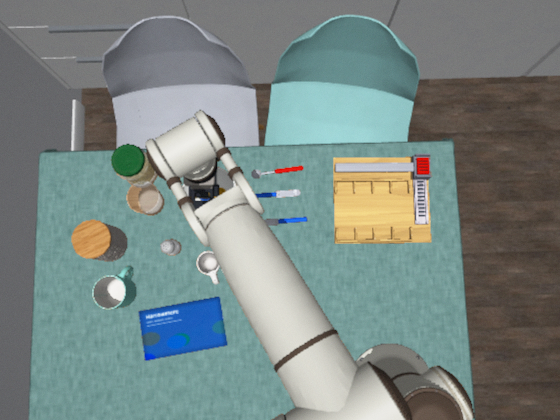

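>>> {"fn": "send_rows", "kwargs": {
  "series": "0.45 -35 14 0 -7;0.45 -70 28 0 -7.6;0.45 -105 42 10 -7.6;0.45 -140 56 40 -7.6;0.45 -157 62 70 -7.6;0.45 -157 62 100 -7.6;0.45 -157 62 100 -7.6;0.45 -157 62 100 -7.6;0.45 -157 62 100 -7.6;0.45 -157 62 100 -7.6"
}}

```text
t: 17.5
tool_pos: [560.5, 266.6, 58.1]
tool_rot: [3.138, -0.001, 1.68]
ft_force: [-0.2, -0.5, 0.1]
finger_gap: 41.5
finger_force: 0.0
```

```bash
python3 -c "
from m import *
P=np.array([564.3,240.9]);v=np.array([-.108,.994]);go(P+26*v,3,np.arctan2(v[1],v[0]))
t=grab('top');print(dish(t))
h=cv2.cvtColor(t,cv2.COLOR_RGB2HSV)
cut(t)
for a,c,p in comps(t,(18,150,60),(30,255,255),(180,160,245,225),20): print('gold',a,ray('top',[c],22)[0])
for a,c,p in comps(t,*BLUE,(180,160,245,225),20): print('blue',a,ray('top',[c],22)[0])
"
```

```text
t 17.5 at [560.5 266.6  58.1] 1.68 tray [107.5 244.8] gap 41.5 shift [-0.   1.  55.1] turn 0.1 F [-0.2 -0.5  0.1]
((502.6170349121094, 448.2169494628906), 72.99079895019531)
red 195 [422.5 165.5] handle [ 564.4 -115.5] dir yaw 3.089 len 41.6
blue 79 [255.9 195.5] handle [495.9 328.9] dir yaw 1.618 len 45.0
gold 124 [501.04780417 423.41521219  22.        ]
blue 123 [501.94947037 462.45048601  22.        ]
```

Both capsules are in the dish. Grip the spoon.

>>> {"fn": "send_rows", "kwargs": {
  "series": "0.45 0 1 25 0;0.45 0 1 45 0;0.45 0 1 54 0;0.45 0 1 55 0;0.45 0 1 55 0;0.45 0 1 55 0;0 0 1 55 0;0 0 1 55 0;0 0 1 55 0;0 0 1 55 0;0 0 1 55 0",
  "grip_force": 25
}}

```text
t: 18.47
tool_pos: [560.4, 265.5, 1.1]
tool_rot: [3.141, -0.0, 1.679]
ft_force: [-0.2, -0.6, 1.5]
finger_gap: 11.5
finger_force: 25.0
```

>>> {"fn": "send_rows", "kwargs": {
  "series": "0 0 0 -15 0;0 0 0 -40 0;0 0 0 -65 0;0 0 0 -65 0;0 0 0 -65 0"
}}

```text
t: 18.88
tool_pos: [561.5, 265.8, 67.4]
tool_rot: [3.138, -0.001, 1.679]
ft_force: [-0.1, 0.1, -0.6]
finger_gap: 11.4
finger_force: 25.0
```

```bash
python3 -c "
from m import *
go(tw(6,72),68,np.pi+TY)
"
```

```text
t 18.9 at [561.5 265.8  67.4] 1.679 tray [108.6 244. ] gap 11.4 shift [-157.2 -124.    -0.6] turn -82.5 F [-0.1  0.1 -0.6]
```

>>> {"fn": "send_rows", "kwargs": {
  "series": "0 -13 -10 0 -7;0 -26 -20 0 -14;0 -39 -31 0 -21;0 -52 -41 0 -28;0 -66 -52 0 -35;0 -79 -62 0 -42;0 -92 -73 0 -49;0 -105 -83 0 -56;0 -118 -93 0 -63;0 -131 -104 0 -70;0 -144 -114 0 -77;0 -157 -124 0 -82.5"
}}

```text
t: 19.88
tool_pos: [451.8, 95.5, 64.0]
tool_rot: [3.142, -0.003, 3.125]
ft_force: [-0.3, 0.1, -0.7]
finger_gap: 11.3
finger_force: 25.0
```

>>> {"fn": "send_rows", "kwargs": {
  "series": "0 0 0 0 0;0 0 0 0 0;0 0 0 0 0;0 0 0 0 0"
}}

```text
t: 20.22
tool_pos: [454.0, 96.6, 65.5]
tool_rot: [3.141, -0.001, 3.118]
ft_force: [-0.8, 1.5, -0.8]
finger_gap: 11.8
finger_force: 25.0
```

```bash
python3 -c "
from m import *
go(tw(6,72),8,np.pi+TY)
t=grab('top','t3.png')
b=cv2.resize(cv2.cvtColor(t,cv2.COLOR_RGB2BGR)[140:260,240:440],None,fx=4,fy=4,interpolation=cv2.INTER_CUBIC);cv2.imwrite('pics/c3.png',b)
"
```

```text
t 20.2 at [454.   96.6  65.5] 3.118 tray [ 4.8 72.4] gap 11.8 shift [-1.2 -0.4 57.5] turn -0.1 F [-0.8  1.5 -0.8]
```

View pics/c3.png

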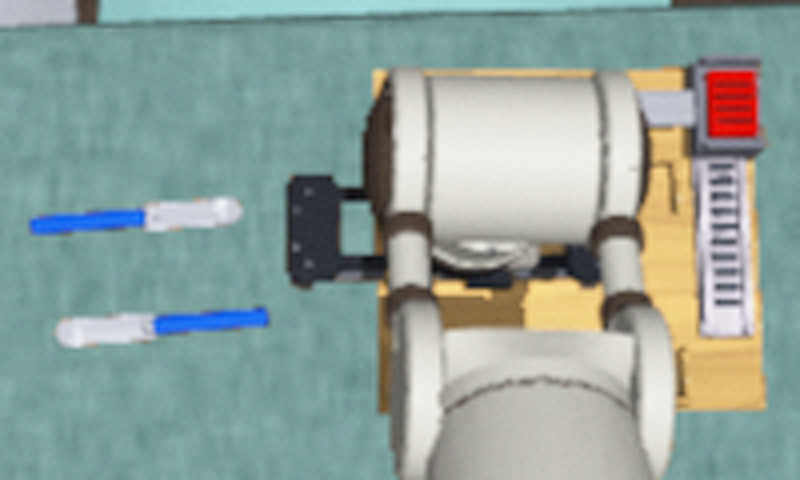

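>>> {"fn": "send_rows", "kwargs": {
  "series": "0 -1 0 20 0;0 -1 0 35 0;0 -1 0 45 0;0 -1 0 50 0;0 -1 0 54 0;0 -1 0 57 0;0 -1 0 57 0;0 -1 0 57 0;0 -1 0 57 0"
}}

```text
t: 21.02
tool_pos: [455.5, 96.0, 9.5]
tool_rot: [-3.142, 0.001, 3.119]
ft_force: [0.5, 0.2, -0.5]
finger_gap: 11.6
finger_force: 25.0
```

>>> {"fn": "send_rows", "kwargs": {
  "series": "0 0 0 2 0;0 0 0 2 0;0 0 0 2 0;0.28 0 0 2 0;0.28 0 0 2 0;0.28 0 0 2 0;0.28 0 0 -20 0;0.28 0 0 -50 0;0.28 0 0 -80 0;0.28 0 -40 -100 0;0.28 0 -80 -100 0;0.28 0 -120 -100 0"
}}

```text
t: 22.02
tool_pos: [453.4, -25.3, 111.1]
tool_rot: [-3.14, 0.005, 3.121]
ft_force: [0.5, -0.3, -0.8]
finger_gap: 25.8
finger_force: 0.0
```

```bash
python3 -c "
from m import *
t=grab('top');cut(t)
P=np.array([428.4,234.5]);v=np.array([-.05,.999]);go(P+26*v,60,np.arctan2(v[1],v[0]))
"
```

```text
red 122 [343.9 197.7] handle [483.7  97.4] dir yaw 3.141 len 72.4
blue 126 [261.  195.1] handle [496.6 315.6] dir yaw 1.617 len 74.1
blue 121 [292.5 220. ] handle [428.3 234.7] dir yaw 1.618 len 71.3
t 22.1 at [453.2 -32.4 110.5] 3.115 tray [  6.8 -56.6] gap 25.6 shift [ 33.8 292.1  50.5] turn 85.6 F [ 1.4 -4.3  0.7]
```

>>> {"fn": "send_rows", "kwargs": {
  "series": "0.4 3 25 0 7;0.4 6 50 0 14;0.4 9 75 0 21;0.4 12 100 0 28;0.4 15 125 0 35;0.4 18 150 0 42;0.4 21 175 0 49;0.4 24 200 0 56;0.4 27 225 0 63;0.4 30 250 0 70;0.4 33 275 0 77;0.4 34 292 0 84"
}}

```text
t: 23.07
tool_pos: [424.0, 270.8, 108.7]
tool_rot: [-3.141, -0.0, 1.648]
ft_force: [-0.1, 0.3, -0.0]
finger_gap: 36.9
finger_force: 0.0
```

>>> {"fn": "send_rows", "kwargs": {
  "series": "0.4 0 0 0 1.6;0.4 0 0 0 1.6;0.4 0 0 0 1.6;0.4 0 0 0 1.6"
}}

```text
t: 23.4
tool_pos: [424.7, 268.4, 108.7]
tool_rot: [-3.141, 0.0, 1.625]
ft_force: [-0.7, -0.0, -0.0]
finger_gap: 36.8
finger_force: 0.0
```

```bash
python3 -c "
from m import *
t=grab('top');cut(t)
P=np.array([428.4,234.6]);v=np.array([-.048,.999]);go(P+26*v,3,np.arctan2(v[1],v[0]))
"
```

```text
red 195 [422.5 165.5] handle [ 564.4 -115.5] dir yaw 3.089 len 41.6
red 122 [343.9 197.7] handle [483.7  97.4] dir yaw 3.141 len 72.4
t 23.4 at [424.8 268.3 108.8] 1.625 tray [-28.2 243.4] gap 37.1 shift [ -7.8   1.9 105.8] turn 0.3 F [-0.4  0.2 -0.3]
```

>>> {"fn": "send_rows", "kwargs": {
  "series": "0.4 -8 2 40 0;0.4 -8 2 80 0;0.4 -8 2 100 0;0.4 -8 2 105 0;0.4 -8 2 106 0;0.4 -8 2 106 0;0.4 -8 2 106 0;0 -8 2 106 0;0 -8 2 106 0;0 -8 2 106 0;0 -8 2 106 0;0 -8 2 106 0"
}}

```text
t: 24.45
tool_pos: [427.9, 261.1, 3.6]
tool_rot: [3.14, -0.0, 1.625]
ft_force: [-0.4, -1.2, 4.2]
finger_gap: 11.4
finger_force: 30.2
```

>>> {"fn": "send_rows", "kwargs": {
  "series": "0 0 0 -15 0;0 0 0 -40 0;0 0 0 -65 0;0 0 0 -65 0;0 0 0 -65 0"
}}

```text
t: 24.87
tool_pos: [428.3, 261.2, 69.0]
tool_rot: [3.139, -0.001, 1.625]
ft_force: [-0.3, 0.6, -1.6]
finger_gap: 11.3
finger_force: 29.6
```

```bash
python3 -c "
from m import *
go(tw(6,24),68,np.pi+TY)
"
```

```text
t 24.9 at [428.3 261.2  69. ] 1.625 tray [-24.5 236.4] gap 11.3 shift [-214.1   14.2    1. ] turn -85.6 F [-0.3  0.6 -1.6]
```

>>> {"fn": "send_rows", "kwargs": {
  "series": "0 -18 1 0 -7;0 -36 2 0 -14;0 -54 4 0 -21;0 -72 5 0 -28;0 -90 6 0 -35;0 -108 7 0 -42;0 -126 8 0 -49;0 -144 10 0 -56;0 -162 11 0 -63;0 -180 12 0 -70;0 -198 13 0 -77;0 -214 14 0 -84"
}}

```text
t: 25.87
tool_pos: [451.3, 47.1, 66.0]
tool_rot: [3.141, -0.003, 3.097]
ft_force: [1.0, 0.6, -0.8]
finger_gap: 11.5
finger_force: 29.6
```

>>> {"fn": "send_rows", "kwargs": {
  "series": "0 0 0 0 -1.6;0 0 0 0 -1.6;0 0 0 0 -1.6;0 0 0 0 -1.6;0 0 0 0 -1.6"
}}

```text
t: 26.28
tool_pos: [452.3, 48.4, 67.3]
tool_rot: [3.141, -0.001, 3.119]
ft_force: [-0.5, 0.5, -0.0]
finger_gap: 11.3
finger_force: 29.6
```

```bash
python3 -c "
from m import *
go(tw(6,24),10,np.pi+TY)
"
```

```text
t 26.3 at [452.3  48.4  67.3] 3.119 tray [ 4.1 24.2] gap 11.3 shift [-1.9 -0.2 57.3] turn -0.0 F [-0.5  0.5 -0. ]
```

>>> {"fn": "send_rows", "kwargs": {
  "series": "0 -2 0 20 0;0 -2 0 35 0;0 -2 0 45 0;0 -2 0 50 0;0 -2 0 54 0;0 -2 0 57 0;0 -2 0 57 0;0 -2 0 57 0"
}}

```text
t: 26.95
tool_pos: [455.2, 47.8, 11.3]
tool_rot: [-3.141, 0.001, 3.119]
ft_force: [0.8, -0.1, 0.1]
finger_gap: 11.8
finger_force: 29.6
```

>>> {"fn": "send_rows", "kwargs": {
  "series": "0 0 0 1 0;0 0 0 1 0;0 0 0 1 0;0.26 0 0 1 0;0.26 0 0 1 0;0.26 0 0 1 0;0.26 0 0 -20 0;0.26 0 0 -50 0;0.26 0 0 -80 0;0.26 0 -40 -100 0;0.26 0 -80 -100 0;0.26 0 -110 -100 0"
}}

```text
t: 27.95
tool_pos: [453.6, -64.5, 113.1]
tool_rot: [-3.139, 0.004, 3.12]
ft_force: [0.4, 0.2, -0.2]
finger_gap: 23.8
finger_force: 0.0
```

```bash
python3 -c "
from m import *
t=grab('top');cut(t)
P=np.array([496.6,315.5]);v=np.array([-.047,.999]);go(P-26*v,60,np.arctan2(v[1],v[0]))
"
```

```text
red 122 [343.9 197.7] handle [483.5  97.5] dir yaw 3.141 len 72.4
blue 111 [362.4 196.6] handle [485.1  48.6] dir yaw 3.104 len 72.2
blue 123 [261.2 195.1] handle [496.6 315. ] dir yaw 1.622 len 74.1
t 28.0 at [453.3 -68.8 112.5] 3.116 tray [  7.8 -92.9] gap 23.9 shift [-35.5 359.3  52.5] turn 85.9 F [-0.1 -3.5  0.2]
```

>>> {"fn": "send_rows", "kwargs": {
  "series": "0.4 -3 30 0 7;0.4 -6 60 0 14;0.4 -9 90 0 21;0.4 -12 120 0 28;0.4 -15 150 0 35;0.4 -18 180 0 42;0.4 -21 210 0 49;0.4 -24 240 0 56;0.4 -27 270 0 63;0.4 -30 300 0 70;0.4 -33 330 0 77;0.4 -35 359 0 84"
}}

```text
t: 29.0
tool_pos: [495.1, 297.9, 110.6]
tool_rot: [-3.141, 0.0, 1.665]
ft_force: [0.6, -0.4, 0.2]
finger_gap: 36.8
finger_force: 0.0
```

>>> {"fn": "send_rows", "kwargs": {
  "series": "0.4 0 0 0 1.6;0.4 0 0 0 1.6;0.4 0 0 0 1.6;0.4 0 0 0 1.6;0.4 0 0 0 1.6"
}}

```text
t: 29.42
tool_pos: [495.4, 295.2, 110.8]
tool_rot: [-3.141, 0.0, 1.642]
ft_force: [0.0, -0.2, 0.4]
finger_gap: 36.8
finger_force: 0.0
```

```bash
python3 -c "
from m import *
t=grab('top');cut(t)
P=np.array([496.6,315.2]);v=np.array([-.048,.999]);go(P-26*v,3,np.arctan2(v[1],v[0]))
"
```

```text
red 195 [422.5 165.5] handle [ 564.4 -115.5] dir yaw 3.089 len 41.6
red 123 [344.  197.6] handle [483.8  97.3] dir yaw 3.139 len 72.3
blue 111 [362.4 196.6] handle [485.1  48.6] dir yaw 3.104 len 72.2
t 29.5 at [495.5 295.3 110.9] 1.642 tray [ 41.9 271.9] gap 36.7 shift [ -6.2   1.9 107.9] turn 1.3 F [-0.4  0.1 -0.2]
```

>>> {"fn": "send_rows", "kwargs": {
  "series": "0.4 -6 2 40 1.3;0.4 -6 2 80 1.3;0.4 -6 2 100 1.3;0.4 -6 2 106 1.3;0.4 -6 2 107 1.3;0.4 -6 2 107 1.3;0.4 -6 2 107 1.3;0 -6 2 107 1.3;0 -6 2 107 1.3;0 -6 2 107 1.3;0 -6 2 107 1.3;0 -6 2 107 1.3"
}}

```text
t: 30.47
tool_pos: [498.2, 290.3, 4.4]
tool_rot: [3.141, -0.0, 1.62]
ft_force: [-0.7, -0.1, 2.5]
finger_gap: 11.7
finger_force: 25.0
```

>>> {"fn": "send_rows", "kwargs": {
  "series": "0 0 0 -15 0;0 0 0 -40 0;0 0 0 -65 0;0 0 0 -65 0;0 0 0 -65 0"
}}

```text
t: 30.88
tool_pos: [499.1, 290.6, 70.3]
tool_rot: [3.138, -0.001, 1.62]
ft_force: [-1.2, -0.2, -0.1]
finger_gap: 11.5
finger_force: 25.0
```

```bash
python3 -c "
from m import *
go(tw(6,-24),68,TY)
"
```

```text
t 30.9 at [499.1 290.6  70.3] 1.62 tray [ 45.6 267.4] gap 11.5 shift [-287.8  -60.3    2.3] turn 94.1 F [-1.2 -0.2 -0.1]
```

>>> {"fn": "send_rows", "kwargs": {
  "series": "0 -24 -5 0 7;0 -48 -10 0 14;0 -72 -15 0 21;0 -96 -20 0 28;0 -120 -25 0 35;0 -144 -30 0 42;0 -168 -35 0 49;0 -192 -40 0 56;0 -216 -45 0 63;0 -240 -50 0 70;0 -264 -55 0 77;0 -288 -60 0 84"
}}

```text
t: 31.88
tool_pos: [450.4, -1.1, 67.2]
tool_rot: [-3.14, 0.003, 0.148]
ft_force: [0.5, -0.4, -1.3]
finger_gap: 11.4
finger_force: 25.0
```

>>> {"fn": "send_rows", "kwargs": {
  "series": "0 0 0 0 7;0 0 0 0 10;0 0 0 0 10;0 0 0 0 10;0 0 0 0 10;0 0 0 0 10"
}}

```text
t: 32.38
tool_pos: [451.8, -0.1, 68.4]
tool_rot: [-3.141, 0.001, -0.019]
ft_force: [0.7, 0.1, -0.8]
finger_gap: 11.5
finger_force: 25.0
```

```bash
python3 -c "
from m import *
go(tw(6,-24),11,TY)
"
```

```text
t 32.4 at [ 4.518e+02 -1.000e-01  6.840e+01] -0.019 tray [  4.7 -24.3] gap 11.5 shift [ 1.3 -0.3 57.4] turn 0.2 F [ 0.7  0.1 -0.8]
```

>>> {"fn": "send_rows", "kwargs": {
  "series": "0 1 0 20 0;0 1 0 35 0;0 1 0 45 0;0 1 0 50 0;0 1 0 54 0;0 1 0 57 0;0 1 0 57 0;0 1 0 57 0"
}}

```text
t: 33.05
tool_pos: [453.6, -0.5, 12.3]
tool_rot: [3.141, -0.001, -0.02]
ft_force: [-1.1, -0.1, -0.5]
finger_gap: 11.6
finger_force: 25.0
```

>>> {"fn": "send_rows", "kwargs": {
  "series": "0 0 0 1 0;0 0 0 1 0;0 0 0 1 0;0.26 0 0 1 0;0.26 0 0 1 0;0.26 0 0 1 0;0.26 0 0 -20 0;0.26 0 0 -50 0;0.26 0 0 -80 0;0.26 0 40 -110 0;0.26 0 80 -140 0;0.26 0 120 -140 0"
}}

```text
t: 34.05
tool_pos: [453.0, -109.3, 154.0]
tool_rot: [3.139, -0.007, -0.018]
ft_force: [1.6, -1.4, 0.6]
finger_gap: 23.9
finger_force: 0.0
```

```bash
python3 -c "
from m import *
go(tw(111,-126),80,np.pi/2+TY)
t=grab('top','t4.png');cut(t);s=grab('scene','s4.png')
h=[wt(p) for p in ((483.6,97.4),(485.1,48.6))];print(h,dish(t))
a=cv2.resize(cv2.cvtColor(t,cv2.COLOR_RGB2BGR)[140:260,180:440],None,fx=3,fy=3,interpolation=cv2.INTER_CUBIC)
b=cv2.resize(cv2.cvtColor(s,cv2.COLOR_RGB2BGR)[160:250,160:420],None,fx=3,fy=3,interpolation=cv2.INTER_CUBIC)
cv2.imwrite('pics/c4.png',np.vstack([a,b])[:600])"
```

```text
t 34.0 at [ 453.  -109.3  154. ] -0.018 tray [   8.4 -133.4] gap 23.9 shift [102.7  -6.9  74. ] turn -89.7 F [ 1.6 -1.4  0.6]
red 169 [422.5 165.7] handle [ 563.9 -115.5] dir yaw 0.018 len 44.6
red 124 [343.9 197.6] handle [483.7  97.4] dir yaw 3.137 len 72.3
blue 111 [362.4 196.6] handle [485.1  48.6] dir yaw 3.104 len 72.2
blue 110 [380.6 199.3] handle [476.7   1.2] dir yaw 3.097 len 72.1
[array([34.38321808, 73.87424663]), array([36.95636849, 25.11905309])] ((502.6356506347656, 448.2090148925781), 72.99543762207031)
```

View pics/c4.png

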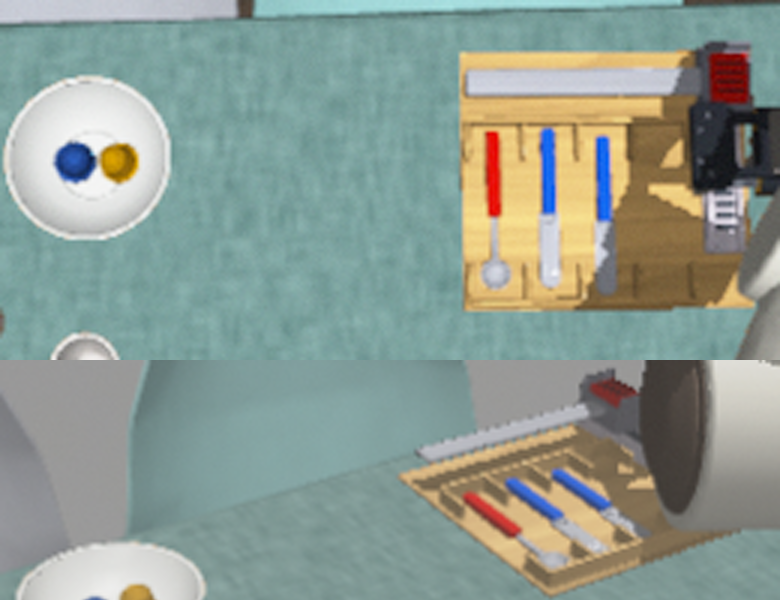

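>>> {"fn": "send_rows", "kwargs": {
  "series": "0 9 -1 0 -7;0 18 -1 0 -14;0 27 -2 0 -21;0 36 -2 0 -28;0 45 -3 0 -35;0 54 -3 0 -42;0 63 -4 0 -49;0 72 -5 0 -56;0 81 -5 0 -63;0 90 -6 0 -70;0 98 -7 0 -77;0 102 -7 0 -84"
}}

```text
t: 35.15
tool_pos: [553.4, -102.1, 148.8]
tool_rot: [-3.141, -0.001, 1.452]
ft_force: [-0.7, -0.0, -0.6]
finger_gap: 0.6
finger_force: 0.0
```

>>> {"fn": "send_rows", "kwargs": {
  "series": "0 0 0 0 -6;0 0 0 0 -6;0 0 0 0 -6;0 0 0 0 -6;0 0 0 0 -6"
}}

```text
t: 35.57
tool_pos: [552.9, -102.9, 149.4]
tool_rot: [-3.141, -0.0, 1.549]
ft_force: [0.1, 0.6, 0.2]
finger_gap: 0.2
finger_force: 0.0
```

```bash
python3 -c "
from m import *
go(tw(110,-126),58,np.pi/2+TY)
"
```

```text
t 35.6 at [ 552.9 -102.9  149.4] 1.549 tray [ 108.  -124.8] gap 0.2 shift [-1.2  2.  91.4] turn -0.0 F [0.1 0.6 0.2]
```

>>> {"fn": "send_rows", "kwargs": {
  "series": "0 -1 2 35 0;0 -1 2 65 0;0 -1 2 80 0;0 -1 2 86 0;0 -1 2 90 0;0 -1 2 93 0;0 -1 2 96 0;0 -1 2 98 0;0 -1 2 98 0;0 -1 2 98 0;0 -1 2 98 0"
}}

```text
t: 36.48
tool_pos: [556.0, -104.5, 52.6]
tool_rot: [3.139, 0.001, 1.55]
ft_force: [0.1, 0.4, 3.8]
finger_gap: 0.3
finger_force: 1.8
```

>>> {"fn": "send_rows", "kwargs": {
  "series": "0 0 0 1 0;0 0 0 2 0;0 0 0 2 0;0 0 0 2 0;0 0 0 2 0"
}}

```text
t: 36.9
tool_pos: [556.0, -104.6, 50.4]
tool_rot: [3.14, 0.001, 1.55]
ft_force: [-0.5, 0.7, 6.1]
finger_gap: 0.4
finger_force: 3.0
```

>>> {"fn": "send_rows", "kwargs": {
  "series": "0 0 0 1.5 0;0 0 0 2.5 0;0 0 0 2.5 0;0 0 -5 2.5 0;0 0 -12 2.5 0;0 0 -20 2.5 0;0 0 -28 2.5 0;0 0 -36 2.5 0;0 0 -44 2.5 0;0 0 -52 2.5 0;0 0 -60 2.5 0;0 0 -60 2.5 0"
}}

```text
t: 37.9
tool_pos: [497.2, -103.5, 50.1]
tool_rot: [3.136, 0.001, 1.55]
ft_force: [-2.0, 3.1, 17.7]
finger_gap: 0.3
finger_force: 8.8
```

>>> {"fn": "send_rows", "kwargs": {
  "series": "0 0 -8 0 0;0 0 -16 0 0;0 0 -24 0 0;0 0 -32 0 0;0 0 -40 0 0;0 0 -46 0 0;0 0 -50 0 0;0 0 -53 0 0;0 0 -55 0 0;0 0 -55 0 0;0 0 -55 0 0"
}}

```text
t: 38.82
tool_pos: [444.7, -103.1, 50.2]
tool_rot: [3.131, 0.002, 1.549]
ft_force: [5.4, 1.8, 12.6]
finger_gap: 0.2
finger_force: 6.6
```

```bash
python3 -c "
from m import *
go(tw(0,-126))
t=grab('top')
for a,c,p in comps(t,*RED,(380,130,460,260),5): print(a,c,wt(ray('top',[c],50)[0]))"
```

```text
t 38.8 at [ 444.7 -103.1   50.2] 1.549 tray [-1.000e-01 -1.274e+02] gap 0.2 shift [1.4 0.1 0. ] turn 0 F [ 5.4  1.8 12.6]
54 [419.31481481 208.05555556] [  -0.63734801 -112.87242256]
```

>>> {"fn": "send_rows", "kwargs": {
  "series": "0 0 -3 0 0;0 0 -6 0 0;0 0 -9 0 0;0 0 -9 0 0;0 0 -9 0 0"
}}

```text
t: 39.28
tool_pos: [435.8, -103.6, 50.2]
tool_rot: [3.131, 0.004, 1.55]
ft_force: [6.6, 0.2, 10.7]
finger_gap: 0.5
finger_force: 5.7
```

>>> {"fn": "send_rows", "kwargs": {
  "series": "0 0 -2 0 0;0 0 -4 0 0;0 0 -5 0 0;0 0 -5 0 0;0 0 -5 0 0"
}}

```text
t: 39.7
tool_pos: [431.4, -103.7, 50.2]
tool_rot: [3.129, 0.004, 1.549]
ft_force: [7.9, -0.2, 8.4]
finger_gap: 0.5
finger_force: 6.8
```

```bash
python3 -c "
from m import *
go(tw(0,-126))
t=grab('top')
for a,c,p in comps(t,*RED,(380,130,460,260),5): print(a,c,wt(ray('top',[c],50)[0]))"
```

```text
t 39.7 at [ 431.4 -103.7   50.2] 1.549 tray [ -13.3 -128.3] gap 0.5 shift [ 2.3 13.3  0. ] turn 0 F [ 7.9 -0.2  8.4]
52 [419.25       207.57692308] [   0.59647745 -112.7614121 ]
```

>>> {"fn": "send_rows", "kwargs": {
  "series": "0 0 0 -10 0;0 0 0 -40 0;0 0 0 -80 0;0 -40 0 -120 0;0 -80 0 -140 0;0 -120 0 -140 0;0 -120 0 -140 0;0 -120 0 -140 0"
}}

```text
t: 40.42
tool_pos: [423.5, -224.4, 187.4]
tool_rot: [3.141, 0.001, 1.546]
ft_force: [0.6, -0.3, 0.8]
finger_gap: 0.5
finger_force: 0.0
```

```bash
python3 -c "
from m import *
t=grab('top','t5.png');cut(t);s=grab('scene')
for a,c,p in comps(t,*RED,(380,130,460,260),50): print(a,c,wt(ray('top',[c],56)[0]))
a=cv2.resize(cv2.cvtColor(t,cv2.COLOR_RGB2BGR)[140:260,180:440],None,fx=3,fy=3,interpolation=cv2.INTER_CUBIC)
b=cv2.resize(cv2.cvtColor(s,cv2.COLOR_RGB2BGR)[170:250,160:420],None,fx=3,fy=3,interpolation=cv2.INTER_CUBIC)
cv2.imwrite('pics/c5.png',np.vstack([a,b]))
o=env.get_obs();print(o['ft_force'],np.abs(o['qd']).max())"
```

```text
red 89 [343.8 194. ] handle [493.3  97.4] dir yaw 3.134 len 51.1
red 203 [424.4 207.3] handle [ 452.  -112.9] dir yaw 3.117 len 45.2
blue 81 [362.3 193.3] handle [493.8  48.3] dir yaw 3.121 len 53.6
blue 72 [380.5 194.5] handle [489.4   0.6] dir yaw 3.085 len 45.7
203 [424.40394089 207.33004926] [   0.25986807 -124.34226914]
[0.20746582 0.07191653 0.47689814] 0.02951162473892886
```

View pics/c5.png

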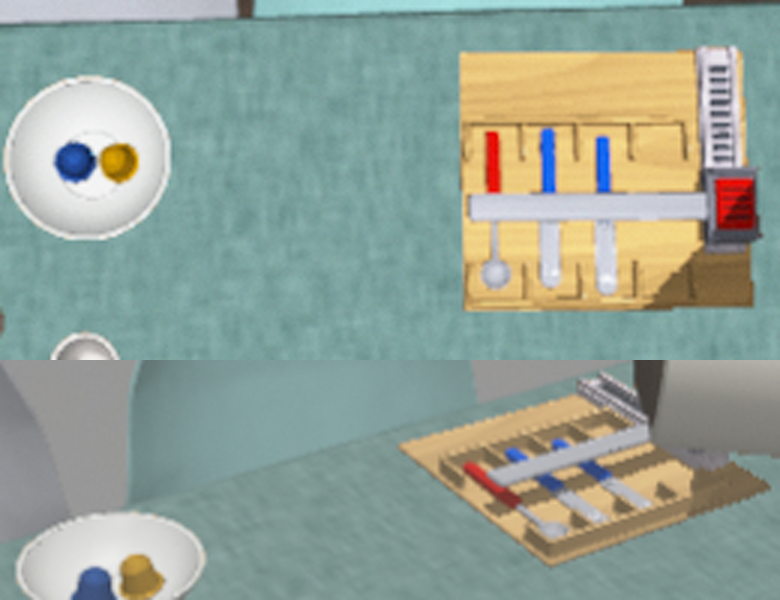

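```bash
python3 -c "
from plant import env
print(env.job_done())"
```

```text
the job is handed in; nothing more can be done
None
```

I handed the job in at about 40 s. The last pictures show the bar fully closed and the button released, one spoon and two spreaders in their own compartments with handles towards the parking end, and both capsules in the dish. The cup, shaker and glass were never approached, and the hand-in returned no verdict.

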